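# Screw down the bench stop and lock it square

## Task

Screw the bench stop clockwise, down onto its rubber washer: turn until you feel the washer bite, then go on only as far as the next place where the wooden bar stands square across the base plate, over the two white lines (either way round), and let go there; an extra half turn can crush the washer. Then push the red-knobbed lock slide fully home into the notch of the stop's flange. Leave everything else on the bench where it is.

Things in the scene. Friction and masses are not known exactly. Their poses are not given: they have to be found in the camera images.
- base: green base plate, fixed, 205x140x12 mm; origin on the bench under the screw's axis, z up; it spans x -140 to +65, y -70 to +70 mm in its frame. Lock slide and its two guide rails (tops 30 mm above the bench, outer faces y = +-23, x = -125 to -75 mm) lie on its -x side. Two white lines along its y axis at y = +-61 mm lie below the bar's ends when it is square
- washer_axis (a point): fixed point of the base on the screw's axis, 30 mm up, in the black rubber washer (80 mm across) under the stop's flange. The washer's true height is unknown to 1.5 mm (3.2 rad of turning): feel where it bites. From the touch its push grows about 8 N per rad turned and the turning torque by about 0.02 N m per N; it must end pushing 4 to 36 N and is crushed above that
- stop: screw-down stop: aluminium flange 106 mm across, 10 thick, with two rim notches 12 mm wide and deep at its +x and -x sides; hub 38 across, 10 high; wooden bar. Origin on the axis at the flange's underside, 39.3 to 40 mm above the bench at first; z up. Clockwise from above screws it down 3 mm a turn. Square = its x axis along the base's x, either way round. It stays where left
- bar_mid (a point): middle of the stop's wooden bar, 38 mm above the stop's origin: bar 110 mm long along the stop's y, 16 thick along x, 36 high; grip it here from above across its thickness. Loose it turns with 0.05 N m; the washer is touched after 0.2 to 4.7 rad. Stop at the first square place where the torque exceeds about 0.14 N m; feel it while creeping on in 0.01 rad steps (a quick halt rebounds)
- lock (a joint): travel of the lock slide, m: 0 to 0.003 at the start (out), 0.022 fully home, along the base's +x towards the stop; 3 N friction. Its brass tongue (8 mm wide, round nose, 43 mm up) enters a flange notch only if the bar is square within about 6 degrees (it centres the stop a little); else the rim stops it
- lock_knob (a point): point on the axis of the lock slide's red upright knob (18 mm across, 48 to 78 mm above the bench), 66 mm above the bench; at slide travel 0 it lies 98 mm from the screw's axis on the base's -x side. Push the knob from its outer side
- tin: round grey tin with a yellow lid, 83 across, 58 high (mm); origin at its underside; a bystander
- offcut_b: reddish wood offcut, 40x75x25 (mm); origin at its underside; a bystander
- wood_glue: yellowish bottle with orange cap, 64 across, 190 high (mm); origin at its underside; a bystander
- brush: wooden-backed brush with black bristles, 22x160x33 (mm); origin at its underside; a bystander
- tape_measure: yellow tape measure, 62x80x32 (mm); origin at its underside; a bystander
- chuck_key: T-shaped steel key with green grip, 60x95x15 (mm); origin at its underside; a bystander
- abrasive_pad: red pad, 50x75x18 (mm); origin at its underside; a bystander
- ca_glue: small white bottle with red cap, 34 across, 95 high (mm); origin at its underside; a bystander

How it is judged:
By the outcome, as a careful person would: the job done as asked, in the order asked, and still so for the second after the job is handed in, with the robot touching nothing.
It also fails if it takes over 72 s, if anything falls off the work surface, if the arm or the gripper's body presses on something with over 40 N, if the wrist force passes 120 N, or if a joint passes its speed limit or range.

## Robot

A 7-joint arm with a two-finger parallel gripper is mounted at the origin on a cart in front of the work surface, level with it; the furniture and walls round the work are solid. World frame = base frame: x ahead of the robot, y to its left, z up, the work surface at z = 0. Lengths are in m, angles in rad, forces in N, time in s.
With the tool pointing down it reaches from about 0.425 to 0.925 m from the base axis. Payload 6.8 kg.
Tool frame: the origin (TCP) lies on the centre line of the jaws, within the pads' length; the fingertips stand bot.tip_reach ahead of it and the grasp point (between the pads) lies 3 mm ahead of it (bot.tip_reach is the distance from the TCP to the fingertips, in m); z points along the fingers, y is the line along which they close (so a half turn about z gives the same grasp; the last joint's range is limited). The gripper opens to 85 mm and grips with 20 to 120 N. Pads are 22 mm wide; open, the fingers measure 114 mm over their backs; the gripper's body (76 mm by 85 mm) begins 54 mm behind the grasp point. The pads swing forward as they close: fully open they stand 13 mm farther back than shut.
Start: joints at [0.998, 0.477, 0.022, 1.555, -0.011, 1.109, -0.083], TCP at [0.303, -0.603, 0.226] pointing down, gripper open.
Joint ranges: [-2.96, 2.96], [-0.34, 2.1], [-1.41, 1.46], [0.24, 2.44], [-1.37, 4.51], [0.17, 1.92], [-2.96, 2.96]. Speed limits (rad/s): [2.39, 2.39, 3.14, 3.14, 3.14, 3.14, 3.14].

## Interface

Orientations are given as a unit quaternion [w, x, y, z].
In Python, from station import bot gives the robot as it stands.
- The arm moves only by the tool jog_arm, never from a script. Its argument "deltas" is a list of rows, each a list of 7 numbers: the shift along the world's x, y, z in m, then the turn, a rotation vector about the world's x, y, z in rad, then the opening, from 0 (shut) to 1 (fully open). In form: [[x, y, z, rx, ry, rz, grip], ...]. A call has 1 to 10 rows; each row shifts and turns the commanded pose from where the row before left it; what a row does not reach is not made up. A row lasts 1/10 s, in which the tool goes at most 50 mm and 8.59 degrees, less where a joint would pass 70% of its speed; a pose out of reach is approached as far as the arm can. A call with a gripper value outside its range is refused whole. The fingers move at their own pace and stop on an object; "newtons" is the grip in N (left out, the last holds). Time passes only in rows, so rows that do not move let the fingers close. It gives the time, the measured TCP pose, the force, the opening and the grip force at its end, in the units of the state.
- bot.get_obs(): the state, without advancing time (a new reading comes with each control period).
- bot.read_camera(name): name is "side" or "top" or "wrist"; returns a dict with "img" (384x512x3 uint8, red, green, blue), "K" (3x3 intrinsics, pixels), "eye" and "attitude" of the camera in the world. Camera axes: x right, y down, z forward; pixel columns grow to the right and rows downward; lengths in m; the calibration is good to about 2 mm. A picture is of the moment at which its call begins. There is no depth.
- bot.hand_in(): hands the job in; it is judged then, once.
The state is a dict: "t": time; "q": joint angles; "joint_vel": joint speeds; "joint_torque": joint torques, N m; "eef_pos": TCP position; "tool_rot": TCP orientation; "contact_force": force on the tool from outside, world axes, zero at the start; "torque": the same for the moment, N m; "gripper_width": opening from 0.0 (shut) to 1.0 (fully open); "grasp_force": force on a finger pad.
Only numpy, scipy, OpenCV 4.12 (cv2) and the standard library are available. Lean on these libraries where they do the work, as an engineer would, in place of code of your own. Each camera call takes 0.05 s, during which the arm holds its last target. There are 200 camera calls.

## Working session

There is one attempt and no reset: what is moved stays moved. The work goes in short steps, Python scripts to look and compute and a tool call to move; the robot and the scene stay as the last step left them, time stands still between calls to the robot, and variables do not carry over. Pictures are saved under pics/ and viewed, at most 10 in all, crops included, and the job is handed in when it is done.

Besides the shell and the picture viewer there is one more tool, called after "Emit:" as name(argument=value, ...), one argument or row to a line, values as JSON. jog_arm: Moves the arm, as the interface text tells. Its arguments: {"type":"object","properties":{"deltas":{"type":"array"},"newtons":{"type":"number"}},"required":["deltas"]}

```bash
mkdir -p pics; ls; cat > h.py <<'E'
import numpy as np, cv2
from station import bot
from scipy.spatial.transform import Rotation as R
def rot(q): return R.from_quat([q[1],q[2],q[3],q[0]]).as_matrix()
def att(a):
    a=np.array(a); return a if a.shape==(3,3) else rot(a)
def snap(n,f):
    c=bot.read_camera(n); cv2.imwrite('pics/'+f,c['img'][:,:,::-1])
    np.savez('pics/'+f+'.npz',img=c['img'],K=c['K'],eye=c['eye'],A=att(c['attitude'])); return c
def load(f): return np.load('pics/'+f+'.npz')
def ray(c,uv):
    d=c['A']@np.linalg.inv(c['K'])@np.array([uv[0],uv[1],1.]); return c['eye'],d/np.linalg.norm(d)
def onz(c,uv,z):
    e,d=ray(c,uv); return e+d*(z-e[2])/d[2]
def proj(c,p):
    v=c['K']@(c['A'].T@(np.array(p)-c['eye'])); return v[:2]/v[2]
def tri(*cu):
    M=np.zeros((3,3));b=np.zeros(3)
    for c,uv in cu:
        e,d=ray(c,uv);P=np.eye(3)-np.outer(d,d);M+=P;b+=P@e
    return np.linalg.solve(M,b)
E
python3 - <<'E'
from h import *
a=[snap(n,n+'1.png') for n in('top','side')]
for c in a: print(c['eye'],c['attitude'],c['K'])
im=np.hstack([c['img'] for c in a])[:,:,::-1]
o=bot.get_obs(); print(o, bot.tip_reach)
E
```

```text
pics
[ 0.45677939 -0.04980782  1.10185859] [-0.02436453  0.71153926 -0.70188359  0.0218556 ] [[422.50223839   0.         258.37681365]
 [  0.         422.50223839 180.07636292]
 [  0.           0.           1.        ]]
[-0.81009297  0.03326085  0.65077781] [ 0.38465515 -0.57549245  0.60135053 -0.39903182] [[492.28261688   0.         259.8108899 ]
 [  0.         492.28261688 191.46686387]
 [  0.           0.           1.        ]]
{'t': 0.1, 'q': array([ 0.99790795,  0.47765334,  0.02236224,  1.55631841, -0.01152045,
        1.1093214 , -0.08312   ]), 'joint_vel': array([-0.00118977, -0.00159071,  0.00182187, -0.00256574,  0.0007566 ,
       -0.00160029, -0.00052486]), 'joint_torque': array([ 3.86028332e-03, -5.97761965e+01,  1.61344159e+00, -2.81955117e+01,
        1.28157457e-02,  5.01521266e-03, -5.51749665e-06]), 'eef_pos': array([ 0.30230631, -0.60292875,  0.22538074]), 'tool_rot': array([-7.51579436e-04,  9.73120492e-01,  2.30295222e-01, -2.30544406e-04]), 'contact_force': array([ 0.41577012,  0.25478087, -0.8129644 ]), 'torque': array([ 0.01660424, -0.03296903, -0.05231568]), 'grasp_force': 0.0, 'gripper_width': 1.0013009372520434} 0.022
```

View pics/top1.png

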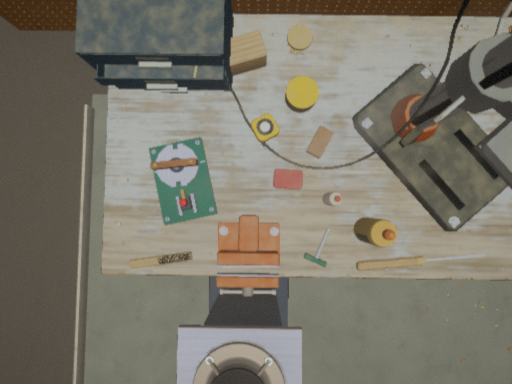

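View pics/side1.png

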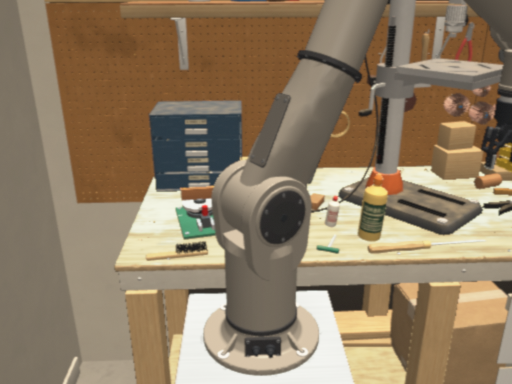

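```bash
python3 - <<'E'
from h import *
a=load('top1.png')['img'][130:230,140:225,::-1]; b=load('side1.png')['img'][170:250,165:230,::-1]
A=cv2.resize(a,None,fx=5,fy=5,interpolation=2);B=cv2.resize(b,None,fx=5,fy=5,interpolation=2)
B=cv2.copyMakeBorder(B,0,100,0,0,0)
cv2.imwrite('pics/c1.png',np.hstack([A,B]))
c=load('top1.png')
for n,p in dict(bl=(150,149),tr=(203,138),br=(216,213),bL=(161,223)).items(): print(n,onz(c,p,.012))
E
```

```text
bl [0.60523771 0.23738611 0.012     ]
tr [0.63590361 0.10020288 0.012     ]
br [0.44174879 0.06239958 0.012     ]
bL [0.41417974 0.20324971 0.012     ]
```

View pics/c1.png

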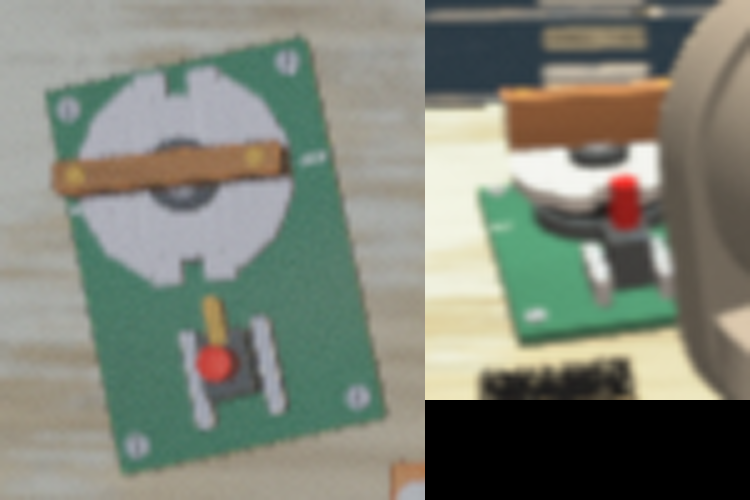

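```bash
python3 - <<'E'
from h import *
from scipy.optimize import least_squares
c=load('top1.png')
f=lambda p:np.array([140+p[0]/5,130+p[1]/5])
cr=[(45,93),(305,38),(387,415),(122,473)]
loc=np.array([(.065,.07),(.065,-.07),(-.14,-.07),(-.14,.07)])
W=np.array([onz(c,f(p),.012)[:2] for p in cr])
def r(x):
    C,S=np.cos(x[2]),np.sin(x[2]); return (loc@np.array([[C,S],[-S,C]])+x[:2]-W).ravel()
s=least_squares(r,[.55,.15,.2]); print(s.x,s.fun*1e3)
# bar corners in crop -> top at .0955
b=[onz(c,f(p),.0955)[:2] for p in[(54,165),(279,142),(288,174),(58,193)]]
b=np.array(b);print(b,b.mean(0)); d=(b[0]+b[3]-b[1]-b[2])/2; print(np.linalg.norm(d),np.arctan2(d[1],d[0])-np.pi/2)
d=load('side1.png'); 
kt=onz(c,f((214,364)),.078); print('knob top',kt, tri((c,f((214,364))),(d,(165+200/5,170+184/5))))
# bar left-top end in both: near-left corner
g=lambda p:(165+(p[0]-425)/5,170+p[1]/5)
print('bar left end near top',tri((c,f((58,193))),(d,g((508,98)))))
E
```

```text
[0.56029863 0.15820853 0.22996385] [ 1.38161235  1.16219423  2.65864714 -0.56711396 -1.85837391 -0.65761006
 -2.18188559  0.06252979]
[[0.56013181 0.21243379]
 [0.57265335 0.10486665]
 [0.55730997 0.10019509]
 [0.54669583 0.21010834]] [0.55919774 0.15690097]
0.10935375996149045 0.10598193964670966
knob top [0.4661695  0.13651104 0.078     ] [0.46621518 0.13743238 0.07302351]
bar left end near top [0.54683002 0.21050167 0.09399799]
```

Emit:
jog_arm(
  deltas=[
    [0,0,0.03,0,0,0.0,1],
    [0.013,0.038,0.03,0,0,0.06,1],
    [0.013,0.038,0.01,0,0,0.06,1],
    [0.013,0.038,0,0,0,0.06,1],
    [0.013,0.038,0,0,0,0.06,1],
    [0.013,0.038,0,0,0,0.06,1],
    [0.013,0.038,0,0,0,0.06,1],
    [0.013,0.038,0,0,0,0.06,1],
    [0.013,0.038,0,0,0,0.06,1],
    [0.013,0.038,0,0,0,0.06,1],
  ],
  newtons=60,
)

```text
t: 1.1
eef_pos: [0.4195, -0.2598, 0.2959]
tool_rot: [-0.0, 0.876, 0.483, -0.0]
contact_force: [0.1, 0.4, 0.7]
gripper_width: 1.002
grasp_force: 0.0
```

Emit:
jog_arm(
  deltas=[
    [0.013,0.038,0,0,0,0.06,1],
    [0.013,0.038,0,0,0,0.06,1],
    [0.013,0.038,0,0,0,0.06,1],
    [0.013,0.038,0,0,0,0.06,1],
    [0.013,0.038,0,0,0,0.06,1],
    [0.013,0.038,0,0,0,0.06,1],
    [0.013,0.038,0,0,0,0.06,1],
    [0.013,0.038,0,0,0,0.06,1],
    [0.013,0.038,0,0,0,0.06,1],
    [0.01,0.038,0,0,0,0.06,1],
  ],
)

```text
t: 2.1
eef_pos: [0.5468, 0.1198, 0.2958]
tool_rot: [-0.0, 0.694, 0.72, -0.0]
contact_force: [1.0, -0.4, 0.4]
gripper_width: 0.999
grasp_force: 0.0
```

```bash
python3 - <<'E'
from h import *
c=snap('wrist','w1.png'); o=bot.get_obs(); print(o['t'],o['eef_pos'],o['q'],o['tool_rot'],o['torque'],o['contact_force'],c['eye'],c['attitude'])
q=att(o['tool_rot']);print(q)
c=load('w1.png')
for p in[(.5603,.1582,.0955),(.5603,.1582,.012),(.466,.1365,.078)]: print(proj(c,p))
E
```

```text
2.15 [0.54688642 0.12789409 0.29606037] [ 0.14898031  0.2853811  -0.59625708  1.71439875  0.166019    1.19105834
 -0.44278411] [-0.00165503  0.69027217  0.72354477  0.00213644] [ 0.39157466 -0.10366178  0.02256224] [1.62657755 6.38286045 1.49584611] [0.54320837 0.19319861 0.44269007] [0.14793239 0.98883605 0.01778204 0.00175167]
[[-4.70431827e-02  9.98892703e-01  5.54477611e-04]
 [ 9.98878559e-01  4.70395322e-02  5.37645684e-03]
 [ 5.34442114e-03  8.06781439e-04 -9.99985393e-01]]
[267.76511367 125.99875644]
[264.76801479 118.94487837]
[177.36753319 141.75351481]
```

View pics/w1.png

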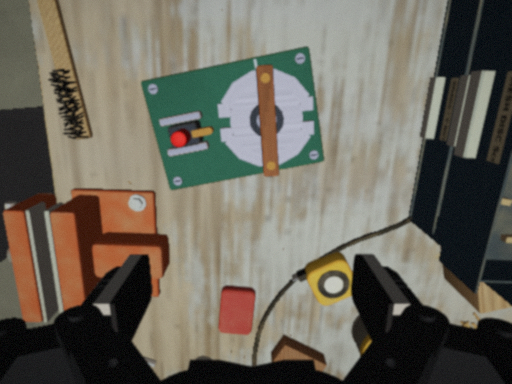

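```bash
python3 - <<'E'
from h import *
c=snap('wrist','w2.png'); t=load('top1.png')
def fit(c,box,name):
    im=c['img'].astype(int); m=np.zeros(im.shape[:2],bool);x0,y0,x1,y1=box;m[y0:y1,x0:x1]=1
    r,g,b=im[...,0],im[...,1],im[...,2]
    br=(m&(r>g+30)&(g>b+10)&(r<200)).astype('uint8'); rd=(m&(r>120)&(g<70)&(b<70)).astype('uint8'); gr=(m&(g>r+20)&(g>b)).astype('uint8')
    def big(k):
        cs,_=cv2.findContours(k,0,2); return max(cs,key=cv2.contourArea)
    rb=cv2.minAreaRect(big(br)); rg=cv2.minAreaRect(cv2.convexHull(big(gr)))
    print(name,'bar',rb,'base',rg,'red',np.argwhere(rd)[:,::-1].mean(0))
    Bp=np.array([onz(c,p,.0955)[:2] for p in cv2.boxPoints(rb)]);G=np.array([onz(c,p,.012)[:2] for p in cv2.boxPoints(rg)])
    for P in(Bp,G):
        e=[P[1]-P[0],P[2]-P[1]]; print(P.mean(0),[(round(np.linalg.norm(v),4),round((np.arctan2(v[1],v[0]))%(np.pi),4)) for v in e])
    yaw=None
    return rb[0]
a=fit(c,(135,30,340,200),'w'); b=fit(t,(140,130,225,230),'t')
print('bar top',tri((c,a),(t,b)), bot.get_obs()['eef_pos'])
E
```

```text
w bar ((267.1606750488281, 129.93997192382812), (108.57899475097656, 15.548181533813477), 87.0390625) base ((235.07879638671875, 127.41356658935547), (113.67059326171875, 169.24288940429688), 79.2156982421875) red [177.9009901  147.32178218]Traceback (most recent call last):
  File "<stdin>", line 16, in <module>
  File "<stdin>", line 11, in fit
  File "h.py", line 14, in onz
    e,d=ray(c,uv); return e+d*(z-e[2])/d[2]
        ~~~^^^^^^
  File "h.py", line 12, in ray
    d=c['A']@np.linalg.inv(c['K'])@np.array([uv[0],uv[1],1.]); return c['eye'],d/np.linalg.norm(d)
      ~^^^^^
KeyError: 'A'
```

```bash
cat > fit.py <<'E'
from h import *
def fit(c,box,name,zb=.0955):
    im=c['img'].astype(int); m=np.zeros(im.shape[:2],bool);x0,y0,x1,y1=box;m[y0:y1,x0:x1]=1
    r,g,b=im[...,0],im[...,1],im[...,2]
    br=(m&(r>g+30)&(g>b+10)&(r<200)).astype('uint8'); rd=(m&(r>120)&(g<70)&(b<70)).astype('uint8'); gr=(m&(g>r+20)&(g>b)).astype('uint8')
    def big(k):
        cs,_=cv2.findContours(k,0,2); return max(cs,key=cv2.contourArea)
    rb=cv2.minAreaRect(big(br)); rg=cv2.minAreaRect(cv2.convexHull(big(gr)))
    rd=np.argwhere(rd)[:,::-1].mean(0)
    for rr,z in((rb,zb),(rg,.012)):
        P=np.array([onz(c,p,z)[:2] for p in cv2.boxPoints(rr)])
        e=[P[1]-P[0],P[2]-P[1]]; print(name,P.mean(0),[(round(np.linalg.norm(v),4),round((np.arctan2(v[1],v[0]))%(np.pi),4)) for v in e])
    print(' knob',onz(c,rd,.07))
    return rb[0],rd
E
python3 - <<'E'
from fit import *
c=load('w2.png'); t=load('top1.png')
a=fit(c,(135,30,340,200),'w'); b=fit(t,(140,130,225,230),'t')
print('bar top',tri((c,a[0]),(t,b[0])),'knob',tri((c,a[1]),(t,b[1])), bot.get_obs()['eef_pos'])
E
```

```text
w [0.56003447 0.16117483] [(np.float64(0.0149), np.float64(0.0957)), (np.float64(0.1079), np.float64(1.6896))]
w [0.52337213 0.15251648] [(np.float64(0.2011), np.float64(0.2238)), (np.float64(0.1376), np.float64(1.864))]
 knob [0.46482711 0.13758586 0.07      ]
t [0.56031873 0.15915113] [(np.float64(0.1068), np.float64(1.6879)), (np.float64(0.015), np.float64(0.126))]
t [0.52455846 0.15114604] [(np.float64(0.1392), np.float64(1.7915)), (np.float64(0.2033), np.float64(0.226))]
 knob [0.46818767 0.13834206 0.07      ]
bar top [0.56106812 0.16204906 0.08205376] knob [0.46709161 0.13794164 0.07583139] [0.54618855 0.12511927 0.29588255]
```

Emit:
jog_arm(
  deltas=[
    [0.007,0.02,0,0,0,0.042,1],
    [0.007,0.021,-0.02,0,0,0.042,1],
    [0,0,-0.04,0,0,0,1],
    [0,0,-0.04,0,0,0,1],
    [0,0,-0.04,0,0,0,0.6],
    [0,0,-0.03,0,0,0,0.6],
    [0,0,-0.02,0,0,0,0.6],
    [0,0,0,0,0,0,0.6],
    [0,0,0,0,0,0,0.6],
    [0,0,0,0,0,0,0.6],
  ],
)

```text
t: 3.2
eef_pos: [0.5616, 0.1599, 0.1076]
tool_rot: [0.001, 0.664, 0.748, 0.001]
contact_force: [-0.1, 0.9, -0.4]
gripper_width: 0.6
grasp_force: 0.0
```

```bash
cat > st.py <<'E'
from h import *
o=bot.get_obs(); A=att(o['tool_rot']); print(o['t'],'pos',o['eef_pos'].round(4),'yyaw',round(np.arctan2(A[1,1],A[0,1]),4),'q7',o['q'].round(2),'F',o['contact_force'].round(2),'T',o['torque'].round(3),o['gripper_width'],o['grasp_force'])
E
python3 st.py
```

```text
3.2 pos [0.5616 0.1599 0.1076] yyaw 0.1178 q7 [ 0.03  0.52 -0.55  1.85  0.35  0.86 -0.57] F [-0.11  0.89 -0.4 ] T [ 0.053 -0.024  0.005] 0.6004014978968777 0.0
```

Emit:
jog_arm(
  deltas=[
    [-0.001,0,-0.01,0,0,0,0.6],
    [0,0,-0.009,0,0,0,0.6],
    [0,0,0,0,0,0,0.3],
    [0,0,0,0,0,0,0.1],
    [0,0,0,0,0,0,0],
    [0,0,0,0,0,0,0],
    [0,0,0,0,0,0,0],
    [0,0,0,0,0,0,0],
  ],
  newtons=50,
)

```text
t: 4.0
eef_pos: [0.5616, 0.1597, 0.0876]
tool_rot: [0.001, 0.664, 0.747, 0.002]
contact_force: [6.2, 1.1, -5.9]
gripper_width: 0.155
grasp_force: 48.8
```

```bash
python3 st.py
```

```text
4.0 pos [0.5616 0.1597 0.0876] yyaw 0.1175 q7 [ 0.02  0.55 -0.53  1.87  0.37  0.82 -0.58] F [ 6.17  1.1  -5.91] T [ 0.174 -1.093 -0.023] 0.15524933146082753 48.80096197128296
```

Emit:
jog_arm(
  deltas=[
    [0.001,0,0,0,0,-0.03,0],
    [0,0,0,0,0,-0.06,0],
    [0,0,0,0,0,-0.08,0],
    [0,0,-0.0002,0,0,-0.1,0],
    [0,0,0,0,0,-0.1,0],
    [0,0,0,0,0,-0.08,0],
    [0,0,0,0,0,-0.05,0],
    [0,0,0,0,0,-0.03,0],
    [0,0,0,0,0,-0.02,0],
    [0,0,0,0,0,-0.01,0],
  ],
)

```text
t: 5.0
eef_pos: [0.5606, 0.16, 0.0872]
tool_rot: [-0.0, 0.845, 0.535, 0.0]
contact_force: [-0.5, 1.8, 1.6]
gripper_width: 0.156
grasp_force: 49.7
```

```bash
python3 st.py
```

```text
5.0 pos [0.5606 0.16   0.0872] yyaw -0.4424 q7 [-0.08  0.53 -0.4   1.87  0.28  0.8  -1.07] F [-0.47  1.8   1.63] T [0.316 0.172 0.084] 0.15595786876775422 49.65044438838959
```

Emit:
jog_arm(
  deltas=[
    [0,0,0,0,0,-0.05,0],
    [0,0,0,0,0,-0.1,0],
    [0,0,-0.0001,0,0,-0.13,0],
    [0,0,-0.0001,0,0,-0.14,0],
    [0,0,-0.0001,0,0,-0.14,0],
    [0,0,-0.0001,0,0,-0.14,0],
    [0,0,-0.0001,0,0,-0.12,0],
    [0,0,0,0,0,-0.09,0],
    [0,0,0,0,0,-0.05,0],
    [0,0,0,0,0,-0.04,0],
  ],
)

```text
t: 6.0
eef_pos: [0.5595, 0.1617, 0.0867]
tool_rot: [-0.001, 0.998, 0.064, -0.001]
contact_force: [-2.9, 4.7, 2.3]
gripper_width: 0.159
grasp_force: 49.9
```

Emit:
jog_arm(
  deltas=[
    [0,0,0,0,0,-0.01,0],
    [0,0,0,0,0,-0.01,0],
    [0,0,0,0,0,-0.01,0],
    [0,0,0,0,0,-0.01,0],
  ],
)

```text
t: 6.4
eef_pos: [0.5595, 0.1619, 0.0867]
tool_rot: [-0.001, 0.999, 0.045, -0.001]
contact_force: [-2.5, 5.4, 3.3]
gripper_width: 0.158
grasp_force: 49.9
```

```bash
python3 st.py
```

```text
6.4 pos [0.5595 0.1619 0.0867] yyaw -1.4804 q7 [-0.27  0.5  -0.15  1.89  0.1   0.76 -1.96] F [-2.53  5.44  3.26] T [1.232 0.679 0.038] 0.15765453786446104 49.87210929393768
```

Emit:
jog_arm(
  deltas=[
    [0,0,0,0,0,0,0.6],
    [0,0,0,0,0,0,0.6],
    [0,0,0.01,0,0,0,0.6],
    [0,0,0.025,0,0,0,0.6],
    [0,0,0.01,0,0,0.06,0.6],
    [0,0,0,0,0,0.14,0.6],
    [0,0,0,0,0,0.14,0.6],
    [0,0,0,0,0,0.14,0.6],
    [0,0,0,0,0,0.14,0.6],
    [0,0,0,0,0,0.14,0.6],
  ],
)

```text
t: 7.4
eef_pos: [0.5609, 0.1589, 0.1322]
tool_rot: [0.0, 0.91, 0.414, 0.0]
contact_force: [0.2, 0.3, -0.4]
gripper_width: 0.604
grasp_force: 0.0
```

Emit:
jog_arm(
  deltas=[
    [0,0,0,0,0,0.14,0.6],
    [0,0,0,0,0,0.14,0.6],
    [0,0,0,0,0,0.14,0.6],
    [0,0,0,0,0,0.14,0.6],
    [0,0,0,0,0,0.14,0.6],
    [0,0,0,0,0,0.14,0.6],
    [0,0,0,0,0,0.14,0.6],
    [0,0,0,0,0,0.14,0.6],
    [0,0,0,0,0,0.14,0.6],
    [0,0,0,0,0,0.14,0.6],
  ],
)

```text
t: 8.4
eef_pos: [0.561, 0.1587, 0.1321]
tool_rot: [0.001, 0.43, 0.903, -0.0]
contact_force: [0.4, 0.1, 0.3]
gripper_width: 0.597
grasp_force: 0.0
```

Emit:
jog_arm(
  deltas=[
    [0,0,0,0,0,0.14,0.6],
    [0,0,0,0,0,0.14,0.6],
    [0,0,0,0,0,0.14,0.6],
    [0,0,0,0,0,0.14,0.6],
    [0,0,0,0,0,0.14,0.6],
    [0,0,0,0,0,0.14,0.6],
    [0,0,0,0,0,0.14,0.6],
    [0,0,0,0,0,0,0.6],
    [0,0,0,0,0,0,0.6],
  ],
)

```text
t: 9.3
eef_pos: [0.5608, 0.1589, 0.1317]
tool_rot: [0.0, -0.041, 0.999, -0.0]
contact_force: [0.1, -0.5, 0.1]
gripper_width: 0.602
grasp_force: 0.0
```

```bash
python3 st.py; python3 -c "
from fit import *
t=snap('top','t2.png');fit(t,(140,130,225,230),'t')"; python3 st.py
```

```text
9.3 pos [0.5608 0.1589 0.1317] yyaw 1.6534 q7 [ 0.26  0.58 -0.86  1.82  0.53  0.98  0.82] F [ 0.11 -0.46  0.1 ] T [-0.016  0.019 -0.007] 0.6019800322218993 0.0
9.35 pos [0.5608 0.1591 0.1317] yyaw 1.654 q7 [ 0.26  0.58 -0.86  1.82  0.53  0.98  0.82] F [-0.09  1.    0.48] T [0.039 0.007 0.007] 0.6006189347136622 0.0fit.py:9: RuntimeWarning: Mean of empty slice.
  rd=np.argwhere(rd)[:,::-1].mean(0)
  ret = um.true_divide(
Traceback (most recent call last):
  File "fit.py", line 11, in fit
    P=np.array([onz(c,p,z)[:2] for p in cv2.boxPoints(rr)])
                ~~~^^^^^^^
  File "h.py", line 14, in onz
    e,d=ray(c,uv); return e+d*(z-e[2])/d[2]
        ~~~^^^^^^
  File "h.py", line 12, in ray
    d=c['A']@np.linalg.inv(c['K'])@np.array([uv[0],uv[1],1.]); return c['eye'],d/np.linalg.norm(d)
      ~^^^^^
KeyError: 'A'
```

Emit:
jog_arm(
  deltas=[
    [0,0.0025,-0.015,0,0,0.007,0.6],
    [0,0,-0.02,0,0,0,0.6],
    [0,0,-0.01,0,0,0,0.5],
    [0,0,0,0,0,0,0.3],
    [0,0,0,0,0,0,0.1],
    [0,0,0,0,0,0,0],
    [0,0,0,0,0,0,0],
    [0,0,0,0,0,0,0],
  ],
)

```text
t: 10.15
eef_pos: [0.5604, 0.1621, 0.0865]
tool_rot: [-0.0, -0.047, 0.999, 0.0]
contact_force: [-0.6, 1.2, -4.7]
gripper_width: 0.157
grasp_force: 48.8
```

```bash
python3 st.py
```

```text
10.15 pos [0.5604 0.1621 0.0865] yyaw 1.6649 q7 [ 0.22  0.64 -0.83  1.85  0.59  0.91  0.78] F [-0.64  1.17 -4.72] T [0.186 0.097 0.011] 0.15733577638838514 48.82656633853912
```

Emit:
jog_arm(
  deltas=[
    [0,0,0,0,0,-0.05,0],
    [0,0,0,0,0,-0.1,0],
    [0,0,-0.0001,0,0,-0.14,0],
    [0,0,-0.0001,0,0,-0.14,0],
    [0,0,-0.0001,0,0,-0.14,0],
    [0,0,-0.0001,0,0,-0.14,0],
    [0,0,-0.0001,0,0,-0.14,0],
    [0,0,-0.0001,0,0,-0.12,0],
    [0,0,0,0,0,-0.08,0],
    [0,0,0,0,0,-0.05,0],
  ],
)

```text
t: 11.15
eef_pos: [0.5609, 0.1632, 0.086]
tool_rot: [0.0, 0.483, 0.876, 0.001]
contact_force: [1.7, 2.2, -6.8]
gripper_width: 0.161
grasp_force: 49.0
```

Emit:
jog_arm(
  deltas=[
    [0,0,0,0,0,-0.04,0],
    [0,0,0,0,0,-0.03,0],
    [0,0,0,0,0,-0.02,0],
    [0,0,0,0,0,-0.01,0],
    [0,0,0,0,0,-0.01,0],
    [0,0,0,0,0,-0.01,0],
    [0,0,0,0,0,-0.01,0],
  ],
)

```text
t: 11.85
eef_pos: [0.561, 0.1633, 0.086]
tool_rot: [0.0, 0.538, 0.843, 0.001]
contact_force: [4.1, 4.3, -8.0]
gripper_width: 0.154
grasp_force: 49.0
```

```bash
python3 st.py
```

```text
11.85 pos [0.561  0.1633 0.086 ] yyaw 0.4355 q7 [ 0.02  0.56 -0.54  1.86  0.38  0.82 -0.28] F [ 4.13  4.34 -7.99] T [ 1.052 -0.693  0.279] 0.1544687747026724 48.95393908023834
```

Emit:
jog_arm(
  deltas=[
    [0,0,0,0,0,-0.01,0],
    [0,0,0,0,0,-0.01,0],
    [0,0,0,0,0,-0.01,0],
  ],
)

```text
t: 12.15
eef_pos: [0.5611, 0.1633, 0.086]
tool_rot: [0.0, 0.55, 0.835, 0.001]
contact_force: [4.0, 4.8, -9.2]
gripper_width: 0.154
grasp_force: 49.0
```

```bash
python3 st.py
```

```text
12.15 pos [0.5611 0.1633 0.086 ] yyaw 0.4055 q7 [ 0.02  0.55 -0.54  1.87  0.37  0.82 -0.3 ] F [ 3.95  4.75 -9.2 ] T [ 1.027 -0.696  0.235] 0.15392075196972782 48.95220994949341
```

Emit:
jog_arm(
  deltas=[
    [0,0,0,0,0,-0.02,0],
    [0,0,0,0,0,-0.02,0],
    [0,0,0,0,0,-0.02,0],
    [0,0,0,0,0,-0.02,0],
    [0,0,0,0,0,-0.02,0],
    [0,0,0,0,0,-0.02,0],
    [0,0,0,0,0,-0.01,0],
    [0,0,0,0,0,-0.01,0],
    [0,0,0,0,0,-0.01,0],
    [0,0,0,0,0,-0.01,0],
  ],
)

```text
t: 13.15
eef_pos: [0.5612, 0.1633, 0.086]
tool_rot: [0.0, 0.615, 0.788, 0.001]
contact_force: [3.7, 4.1, -9.6]
gripper_width: 0.159
grasp_force: 49.0
```

```bash
python3 st.py; python3 -c "
from h import *
snap('wrist','w3.png')"; python3 st.py
```

```text
13.15 pos [0.5612 0.1633 0.086 ] yyaw 0.2455 q7 [-0.01  0.55 -0.5   1.87  0.35  0.81 -0.44] F [ 3.74  4.06 -9.56] T [ 1.114 -0.945  0.242] 0.15891816589508742 48.98869335651398
13.2 pos [0.5613 0.1633 0.0859] yyaw 0.245 q7 [-0.01  0.55 -0.5   1.87  0.35  0.81 -0.44] F [  3.71   5.77 -10.56] T [ 1.105 -0.921  0.224] 0.15735065823513433 48.984569907188416
```

Emit:
jog_arm(
  deltas=[
    [0,0,0,0,0,-0.01,0],
    [0,0,0,0,0,-0.008,0],
  ],
)

```text
t: 13.4
eef_pos: [0.5613, 0.1633, 0.0859]
tool_rot: [0.0, 0.622, 0.783, 0.001]
contact_force: [4.6, 4.4, -9.6]
gripper_width: 0.157
grasp_force: 49.0
```

```bash
python3 st.py
```

```text
13.4 pos [0.5613 0.1633 0.0859] yyaw 0.2276 q7 [-0.01  0.55 -0.49  1.87  0.34  0.81 -0.46] F [ 4.59  4.42 -9.64] T [ 1.093 -0.854  0.296] 0.15677224056797948 48.99816870689392
```

Emit:
jog_arm(
  deltas=[
    [0,0,0,0,0,0,0.3],
    [0,0,0,0,0,0,0.6],
    [0,0,0,0,0,0,0.6],
    [0,0,0.01,0,0,0,0.6],
    [0,0,0.03,0,0,0,0.6],
    [0,0,0.04,0,0,0,0.6],
    [-0.01,-0.002,0.02,0,0,-0.14,0.3],
    [-0.025,-0.006,0,0,0,-0.14,0],
    [-0.035,-0.008,0,0,0,-0.14,0],
    [-0.03,-0.007,0,0,0,-0.14,0],
  ],
)

```text
t: 14.4
eef_pos: [0.4592, 0.1387, 0.1868]
tool_rot: [0.0, 0.816, 0.578, 0.0]
contact_force: [0.4, -0.4, -0.7]
gripper_width: 0.003
grasp_force: 0.0
```

Emit:
jog_arm(
  deltas=[
    [-0.02,-0.005,0,0,0,-0.14,0],
    [-0.012,-0.003,0,0,0,-0.14,0],
    [0,0,0,0,0,-0.14,0],
    [0,0,0,0,0,-0.14,0],
    [0,0,0,0,0,-0.14,0],
    [0,0,0,0,0,-0.14,0],
    [0,0,0,0,0,-0.14,0],
    [0,0,0,0,0,-0.03,0],
    [0,0,0,0,0,0,0],
    [0,0,0,0,0,0,0],
  ],
)

```text
t: 15.4
eef_pos: [0.4286, 0.131, 0.1862]
tool_rot: [0.0, 0.993, 0.115, 0.0]
contact_force: [0.4, -0.7, -0.7]
gripper_width: -0.001
grasp_force: 0.0
```

```bash
python3 -c "
from h import *
w=snap('wrist','w4.png');t=snap('top','t4.png')
w=w['img'][:,:,::-1];t=cv2.resize(t['img'][130:230,140:225,::-1],None,fx=3,fy=3,interpolation=2)
cv2.imwrite('pics/c4.png',np.hstack([w,cv2.copyMakeBorder(t,0,84,0,0,0)]))
c=load('w4.png')
for p in [(.5613,.162,.094),(.466,.137,.078)]: print(proj(c,p))"; python3 st.py
```

```text
[250.10709362 -19.18228197]
[253.83579973 138.53022818]
15.5 pos [0.4285 0.131  0.186 ] yyaw -1.3413 q7 [-0.12  0.17 -0.35  2.1   0.08  0.88 -1.85] F [0.27 0.49 0.3 ] T [ 0.005 -0.009  0.035] 0.0005035370085405862 0.0
```

View pics/c4.png

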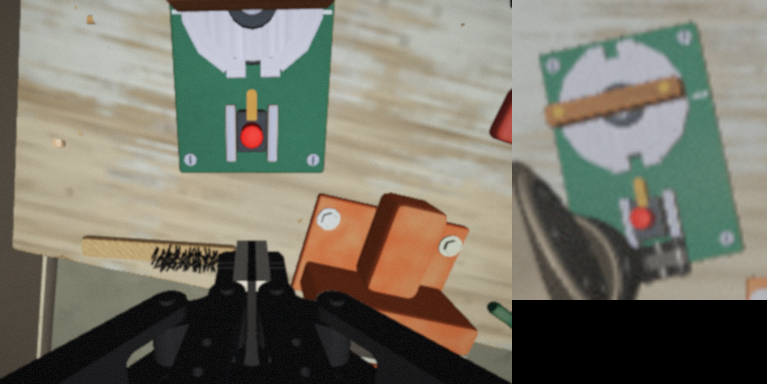

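Emit:
jog_arm(
  deltas=[
    [0,0,-0.03,0,0,0,0],
    [0,0,-0.04,0,0,0,0],
    [0,0,-0.03,0,0,0,0],
    [0,0,-0.009,0,0,0,0],
    [0.005,0.0011,0,0,0,0,0],
    [0.005,0.0011,0,0,0,0,0],
    [0.004,0.001,0,0,0,0,0],
    [0.004,0.001,0,0,0,0,0],
    [0.004,0.001,0,0,0,0,0],
    [0.003,0.0007,0,0,0,0,0],
  ],
)

```text
t: 16.5
eef_pos: [0.4543, 0.1371, 0.0773]
tool_rot: [-0.0, 0.994, 0.114, 0.0]
contact_force: [0.5, 1.0, -0.7]
gripper_width: 0.003
grasp_force: 0.0
```

Emit:
jog_arm(
  deltas=[
    [0.003,0.0007,0,0,0,0,0],
    [0.003,0.0007,0,0,0,0,0],
    [0,0,0,0,0,0,0],
  ],
)

```text
t: 16.8
eef_pos: [0.46, 0.1384, 0.0768]
tool_rot: [-0.0, 0.994, 0.114, 0.0]
contact_force: [0.4, -0.3, -0.3]
gripper_width: -0.0
grasp_force: 0.0
```

```bash
python3 st.py
```

```text
16.8 pos [0.46   0.1384 0.0768] yyaw -1.3432 q7 [-0.16  0.39 -0.31  2.12  0.19  0.65 -1.95] F [ 0.38 -0.28 -0.28] T [-0.028  0.001 -0.018] -0.00030045258808106544 0.0
```

```bash
python3 -c "
from h import *
w=snap('wrist','w5.png');t=snap('top','t5.png');s=snap('side','s5.png')
w=w['img'][:,:,::-1];t=cv2.resize(t['img'][140:230,150:230,::-1],None,fx=3,fy=3,interpolation=2)
s=cv2.resize(s['img'][160:240,165:225,::-1],None,fx=3,fy=3,interpolation=2)
o=np.zeros((510,760,3),'uint8');o[:384,:512]=w;o[:270,515:755]=t;o[270:,515:695]=s
cv2.imwrite('pics/c5.png',o)"
```

```text
(no output)
```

View pics/c5.png

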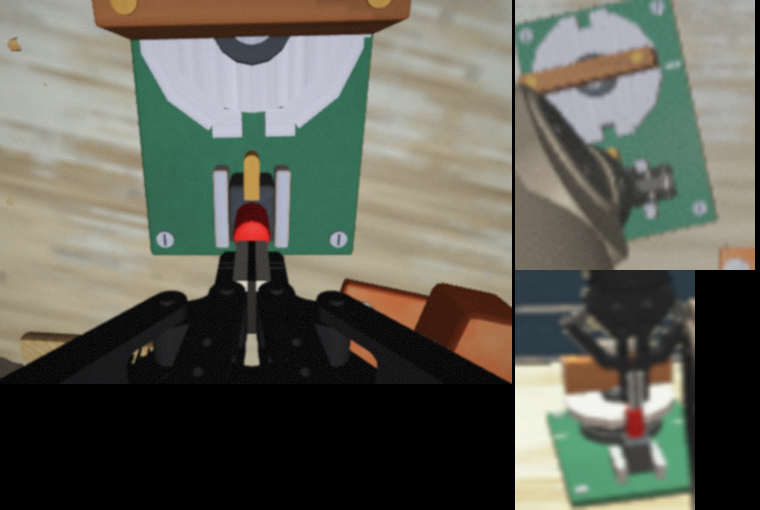

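```bash
python3 -c "
from h import *
s=load('s5.png')
for f in ('s5.png','side1.png','w5.png'):
  c=load(f); im=c['img'].astype(int); m=(im[...,0]>110)&(im[...,1]<70)&(im[...,2]<70)
  m[:, :200]&=True
  n,l,st,ce=cv2.connectedComponentsWithStats(m.astype('uint8'))
  print(f,[(list(map(int,a)),b.round(1)) for a,b in zip(st,ce) if 15<a[4]<5000])
for p in [(.46,.1384,.055),(.45,.136,.055),(.46,.1384,.077),(.4673,.1390,.078),(.4673,.139,.048),(.4586,.137,.048)]: print(p,proj(s,p).round(1),proj(load('w5.png'),p).round(1))
"
```

```text
s5.png [([341, 37, 7, 28, 153], array([344. ,  49.2])), ([456, 40, 10, 19, 60], array([460. ,  49.3])), ([467, 41, 5, 19, 72], array([469.3,  50. ])), ([202, 206, 6, 10, 47], array([204.5, 211.1]))]
side1.png [([456, 41, 10, 18, 60], array([460. ,  49.3])), ([467, 41, 5, 19, 72], array([469.4,  50. ])), ([202, 206, 6, 10, 51], array([204.5, 210.9]))]
w5.png [([233, 220, 37, 24, 609], array([251.4, 232. ])), ([349, 284, 78, 18, 128], array([388. , 291.9]))]
(0.46, 0.1384, 0.055) [204.8 213.5] [249.6 232.3]
(0.45, 0.136, 0.055) [205.5 215. ] [249.8 249.8]
(0.46, 0.1384, 0.077) [204.5 206.4] [249.3 251. ]
(0.4673, 0.139, 0.078) [204.4 205.1] [251.5 237.8]
(0.4673, 0.139, 0.048) [204.9 214.6] [251.6 214.9]
(0.4586, 0.137, 0.048) [205.4 215.9] [251.5 230. ]
```

```bash
python3 -c "
from h import *
w=load('w5.png')['img'][190:290,200:300,::-1];s=load('s5.png')['img'][170:230,180:230,::-1]
cv2.imwrite('pics/c6.png',np.hstack([cv2.resize(w,(400,400),interpolation=2),cv2.resize(s,(333,400),interpolation=2)]))"
```

```text
(no output)
```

View pics/c6.png

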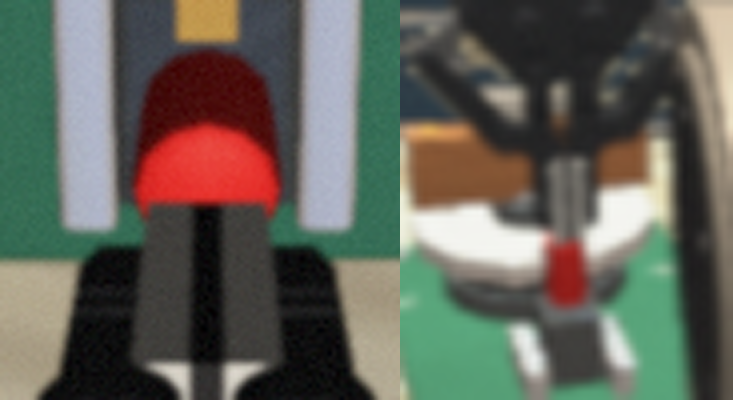

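Emit:
jog_arm(
  deltas=[
    [-0.01,-0.0023,0,0,0,0,0],
    [-0.015,-0.0035,0,0,0,0,0],
    [-0.009,-0.002,0,0,0,0,0],
    [0,0,0,0,0,0,0],
    [0,0,0,0,0,0,0],
  ],
)

```text
t: 17.45
eef_pos: [0.4257, 0.1306, 0.077]
tool_rot: [-0.0, 0.994, 0.114, 0.0]
contact_force: [0.4, -0.4, 0.5]
gripper_width: -0.004
grasp_force: 0.0
```

```bash
python3 -c "
from h import *
snap('wrist','w7.png');snap('side','s7.png')
w=load('w7.png')['img'][150:300,200:300,::-1];s=load('s7.png')['img'][170:230,180:230,::-1]
cv2.imwrite('pics/c7.png',np.hstack([cv2.resize(w,(333,500),interpolation=2),cv2.resize(s,(417,500),interpolation=2)]))
p=bot.get_obs()['eef_pos'];print(p)
for dx in(-.011,0,.011):
  for z in (.022,0,-.01):
    q=p+[dx*.974,dx*.226,-z];print(dx,z,proj(load('w7.png'),q).round(1),proj(load('s7.png'),q).round(1))
"
```

```text
[0.42624267 0.13077314 0.07703553]
-0.011 0.022 [249.4 250.1] [207.5 220.3]
-0.011 0 [249.1 270.7] [207.2 213.1]
-0.011 -0.01 [248.9 281.9] [207.  209.7]
0 0.022 [249.3 231.4] [206.8 218.6]
0 0 [249.  249.9] [206.5 211.4]
0 -0.01 [248.8 260.1] [206.3 208.1]
0.011 0.022 [249.3 212. ] [206.2 217. ]
0.011 0 [248.9 228.4] [205.8 209.8]
0.011 -0.01 [248.8 237.3] [205.6 206.5]
```

View pics/c7.png

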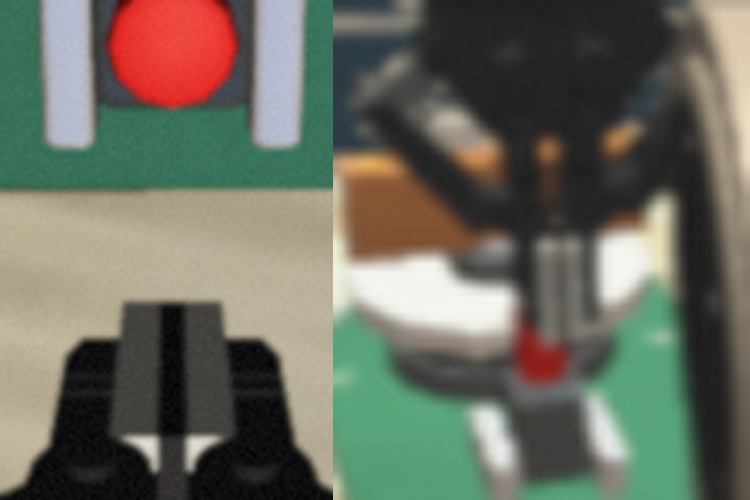

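Emit:
jog_arm(
  deltas=[
    [0,0,-0.01,0,0,0,0],
    [0,0,-0.012,0,0,0,0],
    [0.006,0.0014,0,0,0,0,0],
    [0.007,0.0016,0,0,0,0,0],
    [0.005,0.0012,0,0,0,0,0],
    [0.003,0.0007,0,0,0,0,0],
    [0.003,0.0007,0,0,0,0,0],
    [0.002,0.0005,0,0,0,0,0],
    [0.002,0.0005,0,0,0,0,0],
  ],
)

```text
t: 18.45
eef_pos: [0.4529, 0.1369, 0.0548]
tool_rot: [0.0, 0.994, 0.114, -0.001]
contact_force: [-2.6, -0.1, 2.4]
gripper_width: 0.002
grasp_force: 1.6
```

```bash
python3 st.py
```

```text
18.45 pos [0.4529 0.1369 0.0548] yyaw -1.3429 q7 [-0.18  0.42 -0.3   2.15  0.22  0.6  -1.97] F [-2.56 -0.15  2.42] T [-0.131  0.645  0.052] 0.0016498106619252013 1.5705356374382973
```

Emit:
jog_arm(
  deltas=[
    [0.002,0.0005,0,0,0,0,0],
    [0.002,0.0005,0,0,0,0,0],
    [0.002,0.0005,0,0,0,0,0],
    [0.002,0.0005,0,0,0,0,0],
    [0.002,0.0005,0,0,0,0,0],
    [0.002,0.0004,0,0,0,0,0],
  ],
)

```text
t: 19.05
eef_pos: [0.4657, 0.1399, 0.0548]
tool_rot: [0.0, 0.994, 0.114, -0.0]
contact_force: [-4.3, -1.4, 1.7]
gripper_width: -0.001
grasp_force: 1.6
```

```bash
python3 st.py
```

```text
19.05 pos [0.4657 0.1399 0.0548] yyaw -1.3432 q7 [-0.17  0.44 -0.3   2.12  0.22  0.61 -1.97] F [-4.33 -1.36  1.73] T [-0.268  0.578  0.   ] -0.0011760724032767891 1.5602484159171581
```

Emit:
jog_arm(
  deltas=[
    [0.002,0.0005,0,0,0,0,0],
    [0.001,0.0002,0,0,0,0,0],
    [0.001,0.0002,0,0,0,0,0],
  ],
)

```text
t: 19.35
eef_pos: [0.4684, 0.1405, 0.0546]
tool_rot: [0.0, 0.994, 0.114, -0.001]
contact_force: [-7.8, -1.7, 5.8]
gripper_width: -0.0
grasp_force: 4.1
```

```bash
python3 st.py
```

```text
19.35 pos [0.4684 0.1405 0.0546] yyaw -1.343 q7 [-0.17  0.44 -0.3   2.11  0.22  0.62 -1.96] F [-7.85 -1.71  5.77] T [-0.402  1.6   -0.007] -0.00016551608728981602 4.142721444368362
```

Emit:
jog_arm(
  deltas=[
    [0.001,0.0002,0,0,0,0,0],
    [0.001,0.0002,0,0,0,0,0],
  ],
)

```text
t: 19.55
eef_pos: [0.4684, 0.1405, 0.0543]
tool_rot: [0.001, 0.993, 0.114, -0.003]
contact_force: [-12.9, -2.1, 9.5]
gripper_width: 0.003
grasp_force: 6.5
```

```bash
python3 st.py
```

```text
19.55 pos [0.4684 0.1405 0.0543] yyaw -1.3427 q7 [-0.17  0.45 -0.3   2.11  0.22  0.62 -1.96] F [-12.93  -2.07   9.53] T [-0.483  2.582 -0.034] 0.0026803002984052255 6.483658477663994
```

Emit:
jog_arm(
  deltas=[
    [0.001,0.0002,0,0,0,0,0],
    [0.001,0.0002,0,0,0,0,0],
  ],
)

```text
t: 19.75
eef_pos: [0.4685, 0.1404, 0.0539]
tool_rot: [0.001, 0.993, 0.114, -0.005]
contact_force: [-17.8, -3.8, 12.5]
gripper_width: -0.001
grasp_force: 8.9
```

```bash
python3 st.py
```

```text
19.75 pos [0.4685 0.1404 0.0539] yyaw -1.3424 q7 [-0.17  0.45 -0.3   2.11  0.22  0.63 -1.96] F [-17.78  -3.8   12.49] T [-6.40e-01  3.57e+00  3.00e-03] -0.0007660855181066096 8.906841427087784
```

Emit:
jog_arm(
  deltas=[
    [-0.01,-0.0023,0,0,0,0,0],
    [-0.02,-0.0046,0,0,0,0,0],
    [-0.012,-0.003,0,0,0,0,0],
    [0,0,0.03,0,0,0,0],
    [0,0,0.04,0,0,0,0],
    [0,0,0.03,0,0,0,0],
    [0,0,0,0,0,0,0],
    [0,0,0,0,0,0,0],
  ],
)

```text
t: 20.55
eef_pos: [0.4325, 0.132, 0.1555]
tool_rot: [-0.0, 0.994, 0.114, 0.002]
contact_force: [0.1, 0.1, -0.8]
gripper_width: 0.001
grasp_force: 0.0
```

```bash
python3 -c "
from h import *
snap('wrist','w8.png');t=load('w8.png')
w=t['img'][:180,160:350,::-1];cv2.imwrite('pics/c8.png',cv2.resize(w,(633,600),interpolation=2))
a=np.array([.5613,.162])
for f in('w8.png','w4.png','w7.png'):
  c=load(f);im=c['img'].astype(int);m=(im[...,0]>150)&(im[...,1]<90)&(im[...,2]<90);m[:,:200]=0;m[:,300:]=0;m[200:]=0
  (u,v),r=cv2.minEnclosingCircle(np.argwhere(m)[:,::-1].astype(np.float32).reshape(-1,1,2)); k=onz(c,(u,v),.078); print(f,u,v,r,k,np.linalg.norm(a-k[:2]))
"; python3 st.py
```

```text
w8.png 251.0 118.0 13.038504600524902 [0.48659061 0.14381295 0.078     ] 0.07689123349410822
w4.png 251.5 136.5 11.068072319030762 [0.46706259 0.13902741 0.078     ] 0.09699706329200368
w7.png 251.5 163.0 18.795045852661133 [0.46740416 0.13910579 0.078     ] 0.09664664319964182
20.6 pos [0.4316 0.1317 0.1546] yyaw -1.3432 q7 [-0.12  0.23 -0.36  2.12  0.11  0.81 -1.88] F [ 0.12  0.31 -0.47] T [-0.069  0.056 -0.017] -0.0028417129217588387 0.0
```

View pics/c8.png

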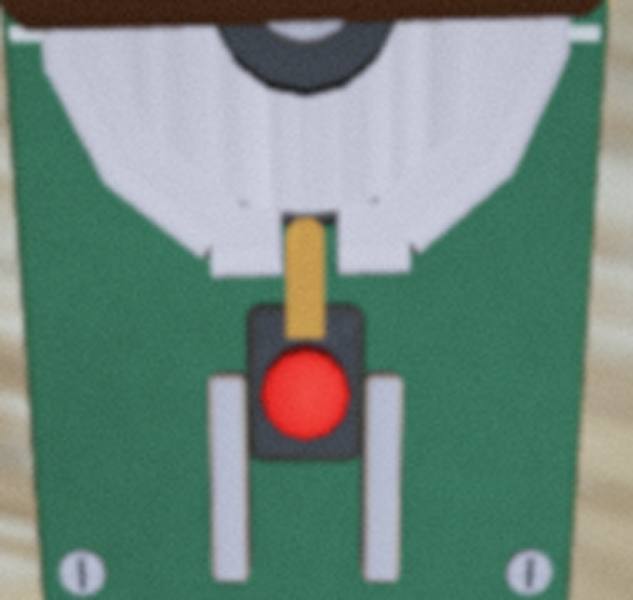

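```bash
python3 -c "
from station import bot
print(bot.hand_in())"
```

```text
the job is handed in; nothing more can be done
None
```

The job is handed in at about 20.6 s. I turned the stop about 3.0 rad clockwise, felt the washer bite (torque about 0.25 N m), and let go with the bar square over the white lines. I then pushed the lock slide about 20 mm to a hard stop, and the last picture shows its tongue seated in the flange notch. The verdict itself was not shown.

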